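# Pull the cartridge of a bench filter housing and hold it at the draining angle

## Robot

A 7-joint arm with a two-finger parallel gripper is mounted at the origin on a cart in front of the work surface, level with it; the furniture and walls round the work are solid. World frame = base frame: x ahead of the robot, y to its left, z up, the work surface at z = 0. Lengths are in m, angles in rad, forces in N, time in s.
With the tool pointing down it reaches from about 0.4 to 0.85 m from the base axis. Payload 4.5 kg.
Tool frame: the origin (TCP) lies on the centre line of the jaws, within the pads' length; the fingertips stand 8 mm ahead of it and the grasp point (between the pads) lies 11 mm behind it; z points along the fingers, x is the direction in which the jaws open and shut, and the axes are right-handed (so a half turn about z gives the same grasp; the last joint's range is limited). The gripper opens to 88 mm and grips with 3 to 60 N. Pads are 18 mm wide; open, the fingers measure 123 mm over their backs; the gripper's body (75 mm by 187 mm) begins 45 mm behind the grasp point.
Start: joints at [-1.143, 0.689, -0.195, 1.565, 0.157, 0.902, -0.215], TCP at [0.24, 0.577, 0.247] pointing down, gripper open.
Joint ranges: [-3.01, 3.01], [-0.46, 2.08], [-1.47, 1.51], [0.13, 2.56], [-1, 4.14], [0.04, 2.09], [-2.66, 2.66]. Speed limits (rad/s): [2.57, 2.57, 3.14, 3.14, 3.14, 3.14, 3.14].

## Interface

Orientations are given as a unit quaternion [x, y, z, w].
In Python, from plant import get_state, snapshot, finish_job, boxes_of, pinpoint gives the robot as it stands.
- The arm moves only by the shell command python3 -m creep 'ROWS' [FORCE]. ROWS is JSON, a list of rows, each an object with "hand": the finger opening in m, from 0 to 0.0881; "slide": the shift along the tool's x, y, z in m, a list of three; "turn": the turn about the tool's z in degrees. A call has 1 to 5 rows; each row shifts and turns the commanded pose from where the row before left it, along the tool's axes as they then stand; what a row does not reach is not made up. A row lasts 1/8 s, in which the tool goes at most 62.5 mm and 10.7 degrees, less where a joint would pass 70% of its speed; a pose out of reach is approached as far as the arm can. A call is refused whole if a number of a shift passes 0.0625 or a number of a turn 10.7, either way. A call with a gripper value outside its range is refused whole. The fingers move at their own pace and stop on an object; FORCE is the grip in N (left out, the last holds). Time passes only in rows, so rows that do not move let the fingers close. It gives the time, the measured TCP pose, the force and the opening at its end, in the units of the state.
- get_state(): the state, without advancing time (a new reading comes with each control period).
- snapshot(name): name is "scene" or "top"; returns a dict with "frame" (420x560x3 uint8, red, green, blue), "depth" (420x560 float32, m along the optical axis (not along the pixel's ray), 0 where there is no reading), "mtx" (3x3 intrinsics, pixels), "k1" (the pictures are not rectified: a ray, as slopes to the right and down, at radius r is drawn at 1 + k1 r^2 times it, then the intrinsics apply), "camera_from_world" (4x4, takes a point from world to camera coordinates). Camera axes: x right, y down, z forward; pixel columns grow to the right and rows downward; lengths in m; the calibration is good to about 2 mm. A picture is of the moment at which its call begins.
- finish_job(): hands the job in, once; it reports no verdict.
Trained networks look in a picture, given as the dict that the camera call returned (one of the last four; its "shot" number tells which), for a name from the list of things; names that differ only in an ending like _2 or _b are one class to them, and where a whole thing is asked for, a point or a joint stands for the part that bears it (a point fixed in the world has none). Each returns a list of dicts, best first, with "conf" (0 to 1); they miss things now and then, are a little off and sometimes report something else, mostly with a low value. They report only what shows in the picture. A call takes as long as a camera call.
- boxes_of(target, picture): "uv" ([column, row] in pixels, amid what is visible of it).
- pinpoint(target, picture): "uv" ([column, row] in pixels: a listed point, or the origin of a listed thing).
The state is a dict: "clock": time; "q": joint angles; "qd": joint speeds; "joint_torque": joint torques, N m; "tool_pos": TCP position; "eef_rot": TCP orientation; "contact_force": force on the tool from outside, world axes, zero at the start; "moment": the same for the moment, N m; "opening": opening from 0.0 (shut) to 1.0 (fully open).
Only numpy, scipy, OpenCV 4.12 (cv2) and the standard library are available. Lean on these libraries where they do the work, as an engineer would, in place of code of your own. Each camera call takes 0.05 s, during which the arm holds its last target.

## Task

Pull the cartridge out of the stainless filter housing on the bench so that it can drain: turn each of the three black wing knobs on the rim anticlockwise (seen from above) until it stops, so that all three clamp fingers are clear of the cover, then draw the cartridge straight up by the bridge handle on its cover. Finish while still holding it in the gripper, lifted a good few centimetres clear above the housing and leaning over at about 45 degrees, to whichever side suits you, with the foot of the cartridge above the open mouth of the housing so that it would drip back in. The program ends with the cartridge held still like that, touching nothing but the gripper; leave the other things on the bench where they are.

Things in the scene. Friction and masses are not known exactly. Their poses are not given: they have to be found in the camera images.
- housing_mouth (a point): Stainless filter housing, fixed: pot 75 mm across on a 120 mm base disc, head ring 120 mm across on top with three lugs for the knobs (reaching 86 mm from the axis). This point: centre of its open mouth in the plane of the ring's top, 110 mm above the bench; z up. Bore 62 mm across, 96 mm deep. Two blanked ports stick out lower down along its +y and -y to 75 mm from the axis.
- cartridge_handle (a point): Centre of the handle's cross bar on top of the filter cartridge, on the cartridge's axis, 27 mm above the cover's top, 113 mm above the foot. The bar runs along x, 48 mm long, 14 mm wide (along y), 16 mm high, with 19 mm of open air between its legs below it. z points along the cartridge's axis away from the foot: its angle to vertical is the lean.
- cartridge_foot (a point): The centre of the cartridge's flat lower end, 78 mm below the cover's underside and 113 mm below the handle point along its -z; same axes as the handle point. Seated, it is 32 mm above the bench.
- cartridge: Filter cartridge, loose, 0.2 to 0.45 kg, seated in the housing: steel cover disc 104 mm across, 8 mm thick, resting on the head ring, bridge handle on top, white pleated filter 53 mm across reaching 78 mm below the cover. A spigot 59 mm across fits the bore. Origin: centre of the cover's underside (35 mm below the handle point), at the housing's mouth when seated; z up along its axis.
- knob_left_grip (a point): Black wing knob on the lug at the housing's +y, 70 mm from its axis. This point: centre of the wing bar, on the knob's vertical axis, 146 mm above the bench. Bar 44 mm long along x, 14 mm wide along y, 18 mm high. Below it a clamp finger 10 mm wide points along +x, 29 mm out from the knob's axis, 120 to 128 mm above the bench, over the cover at joint value 0.
- knob_front_grip (a point): The same on the lug 120 degrees further anticlockwise seen from above (the robot's side, right).
- knob_back_grip (a point): The same on the lug 240 degrees further anticlockwise seen from above (far side, right).
- knob_left (a joint): Turn of the left knob, rad: 0 = clamp finger straight over the cover, grows anticlockwise seen from above, end stop at 1.45 (finger clear beside the cover, against a stop pin). Stays where it is left; takes about 0.06 N m to turn.
- knob_front (a joint): The same for the front knob.
- knob_back (a joint): The same for the back knob.
- housing: The filter housing; its origin is the centre of its base on the bench, z up.
- forceps: Bystander: steel forceps 130 mm long, lying in front of the housing.
- marker: Bystander: felt marker 131 mm long, lying to the left of the housing.
- dish: Bystander: closed culture dish 93 mm across, 15 mm high, front left.
- reagent_bottle: Bystander: white 100 mm high bottle, 47 mm across, on the left.
- wash_bottle: Bystander: 151 mm high wash bottle with bent spout, on the left.
- tin: Bystander: round tin 113 mm across, 44 mm high, on the right.
- plate_near_2: Bystander: the top one of a stack of three culture dishes 93 mm across, 45 mm high in all, on the right.

How it is judged:
By the outcome, as a careful person would: the job done as asked, in the order asked, and still so for the second after the job is handed in, while the arm keeps its last pose, push and grip.
It also fails if it takes over 70 s, if anything falls off the work surface, if the arm or the gripper's body presses on something with over 40 N, if the wrist force passes 120 N, or if a joint passes its speed limit or range.

## Working session

There is one attempt and no reset: what is moved stays moved. The work goes in short steps, Python scripts to look and compute and a shell command to move; the robot and the scene stay as the last step left them, time stands still between calls to the robot, and variables do not carry over. Pictures are saved under pics/ and viewed, and the job is handed in when it is done.

```bash
ls; mkdir -p pics; python3 - <<'E'
from plant import *
import cv2,numpy as np
s=get_state();print(s['clock'],s['tool_pos'],s['eef_rot'],s['opening'])
for n in ['scene','top']:
    p=snapshot(n);cv2.imwrite(f'pics/{n}0.png',p['frame'][:,:,::-1])
    M=np.linalg.inv(p['camera_from_world']);print(n,M[:3,3].round(3),M[:3,2].round(3),p['k1'])
    for t in ['housing_mouth','cartridge_handle','knob_left_grip','knob_front_grip','knob_back_grip','housing','tin','wash_bottle','reagent_bottle','plate_near_2','dish','forceps','marker']:
        r=pinpoint(t,p)
        out=[]
        for d in r[:2]:
            u,v=d['uv'];K=p['mtx']
            x=cv2.undistortPoints(np.array([[[u,v]]],float),K,np.array([p['k1'],0,0,0.]))[0,0]
            zz=p['depth'][int(round(v)),int(round(u))]
            w=M@np.array([x[0]*zz,x[1]*zz,zz,1])
            out.append((np.round(d['uv'],1).tolist(),round(d['conf'],2),w[:3].round(3).tolist()))
        print(t,out)
E
```

```text
pics
0.0 [0.23961614 0.57657812 0.24591521] [ 8.31739219e-01  5.55165770e-01 -7.21485244e-04  5.63903070e-04] 0.9975521362497553
scene [-0.317 -0.427  0.723] [ 0.713  0.475 -0.516] -0.005199301775226399
housing_mouth [([336.6, 227.2], 0.93, [0.511, -0.052, 0.13]), ([206.8, 245.9], 0.29, [0.02, -0.07, 0.377])]
cartridge_handle [([339.4, 216.7], 0.82, [0.528, -0.05, 0.154])]
knob_left_grip [([312.7, 214.1], 0.51, [0.518, 0.026, 0.143])]
knob_front_grip [([341.2, 234.2], 0.47, [0.468, -0.085, 0.145])]
knob_back_grip [([358.1, 210.4], 0.7, [0.588, -0.078, 0.152])]
housing [([331.6, 257.9], 0.88, [0.497, -0.05, 0.036]), ([341.4, 231.2], 0.57, [0.469, -0.085, 0.153])]
tin [([406.2, 305.5], 0.86, [0.421, -0.285, 0.041])]
wash_bottle [([196.4, 217.3], 0.6, [0.037, -0.038, 0.407])]
reagent_bottle [([217.0, 228.2], 0.62, [0.474, 0.353, 0.006])]
plate_near_2 [([194.3, 213.6], 0.71, [0.04, -0.031, 0.41]), ([414.5, 270.2], 0.58, [0.556, -0.262, 0.044])]
dish [([208.3, 247.4], 0.57, [0.021, -0.072, 0.375]), ([359.0, 208.9], 0.54, [0.591, -0.079, 0.156])]
forceps [([327.1, 287.4], 0.72, [0.418, -0.
[... 589 characters left out ...]
0.157])]
housing [([325.9, 200.6], 0.86, [0.524, -0.035, 0.12]), ([301.1, 196.6], 0.7, [0.531, 0.026, 0.156])]
tin [([412.1, 223.9], 0.97, [0.468, -0.261, 0.042]), ([411.2, 177.4], 0.64, [0.585, -0.26, 0.048])]
wash_bottle [([124.5, 213.3], 0.96, [0.5, 0.45, 0.106]), ([343.1, 171.5], 0.67, [0.588, -0.072, 0.155])]
reagent_bottle [([165.7, 221.8], 0.77, [0.48, 0.354, 0.079]), ([408.0, 178.0], 0.59, [0.584, -0.253, 0.045])]
plate_near_2 [([410.6, 181.7], 0.64, [0.575, -0.26, 0.041])]
dish [([183.1, 256.7], 0.82, [0.392, 0.322, 0.013])]
forceps [([341.4, 243.6], 0.37, [0.421, -0.085, -0.001])]
marker [([272.3, 232.2], 0.46, [0.452, 0.093, 0.007]), ([341.2, 244.8], 0.29, [0.418, -0.083, 0.011])]
```

```bash
python3 - <<'E'
import cv2
a=cv2.imread('pics/top0.png');cv2.imwrite('pics/topc.png',cv2.resize(a[130:290,240:440],(800,640))[:600])
a=cv2.imread('pics/scene0.png');cv2.imwrite('pics/scenec.png',cv2.resize(a[180:300,260:420],(800,600)))
E
```

```text
(no output)
```

View pics/scene0.png

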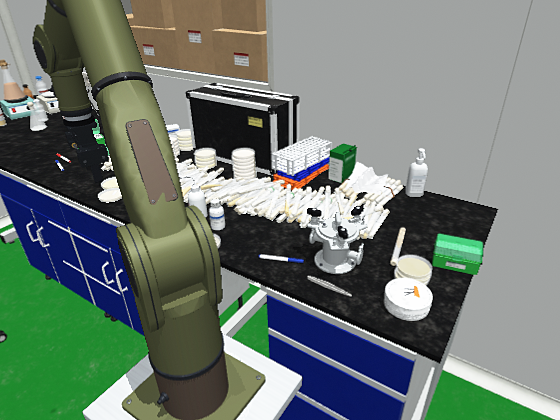

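View pics/topc.png

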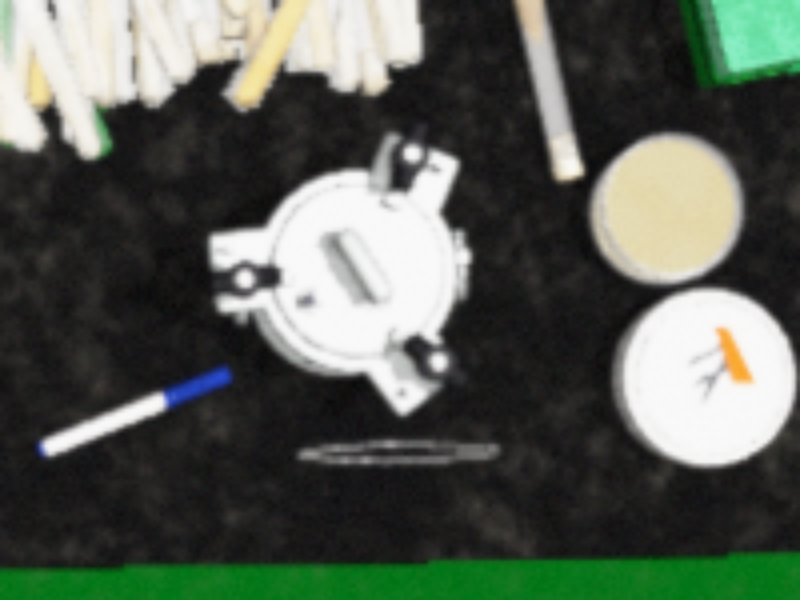

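View pics/top0.png

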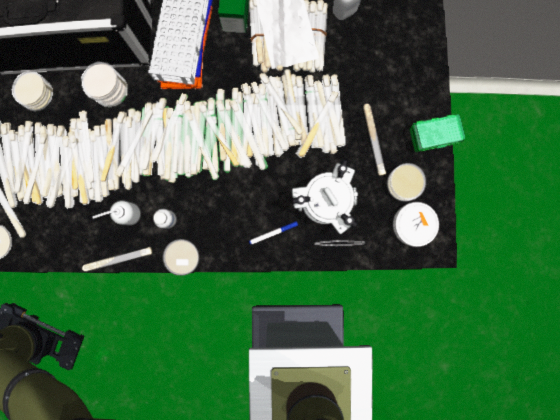

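View pics/scenec.png

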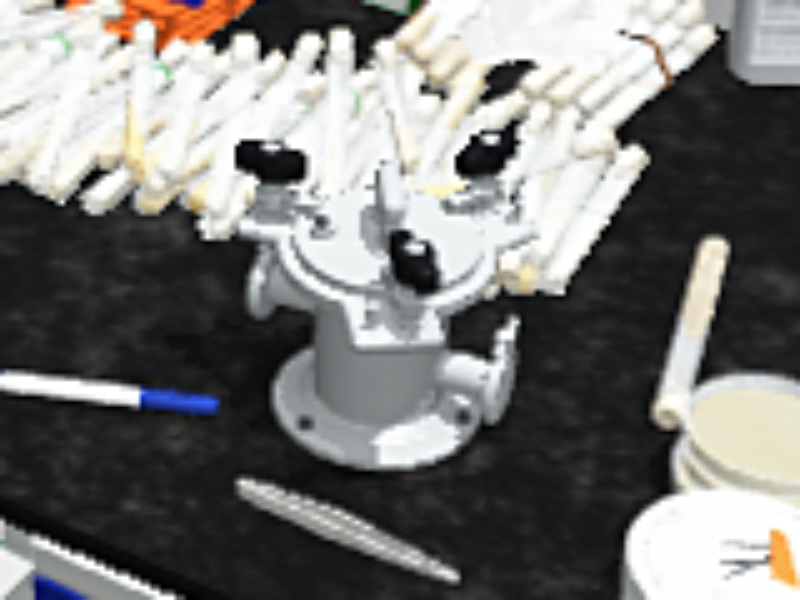

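The camera shots show the housing at about (330,198) in the top view, the three knobs with their bars radial, and the handle bar skewed by roughly 45°. Since the tool can't tilt, I'll create the lean by pivoting the cartridge in the grip against the bore rim. Next I'll measure precisely.

```bash
cat > h.py <<'E'
import cv2,numpy as np
from plant import *
def cloud(p):
    d=p['depth'];v,u=np.mgrid[0:d.shape[0],0:d.shape[1]]
    pts=np.stack([u.ravel(),v.ravel()],1).astype(float)[:,None]
    x=cv2.undistortPoints(pts,p['mtx'],np.array([p['k1'],0,0,0.]))[:,0]
    z=d.ravel();M=np.linalg.inv(p['camera_from_world'])
    w=np.c_[x*z[:,None],z,np.ones_like(z)]@M.T
    w=w[:,:3].reshape(d.shape+(3,)).copy();w[d==0]=np.nan
    return w
def proj(p,P):
    T=p['camera_from_world'];r,_=cv2.Rodrigues(T[:3,:3])
    return cv2.projectPoints(np.array(P,float).reshape(-1,3),r,T[:3,3],p['mtx'],np.array([p['k1'],0,0,0.]))[0][:,0]
E
python3 - <<'E'
from h import *
for n in ['top','scene']:
    p=snapshot(n);w=cloud(p);f=p['frame'].astype(float)
    print(n)
    near=np.hypot(w[...,0]-.531,w[...,1]+.045)<.115
    # cover plane
    m=near&(w[...,2]>.113)&(w[...,2]<.124)&(np.hypot(w[...,0]-.531,w[...,1]+.045)<.06)
    print('cover z',np.median(w[m][:,2]))
    # cover outline center
    dark=f.max(2)<70
    for k,c in dict(L=(.53,.024),F=(.472,-.079),B=(.591,-.076)).items():
        m=near&dark&(w[...,2]>.132)&(np.hypot(w[...,0]-c[0],w[...,1]-c[1])<.04)
        q=w[m];r=cv2.minAreaRect((q[:,:2]*1000).astype(np.float32))
        e,V=np.linalg.eigh(np.cov(q[:,:2].T));d=V[:,1]
        print(k,m.sum(),q.mean(0).round(4),np.percentile(q[:,2],[5,50,95]).round(3),'yaw',np.degrees(np.arctan2(d[1],d[0])).round(1),np.sqrt(e).round(4),np.round(r[0],1),np.round(r[1],1),round(r[2],1))
    m=(np.hypot(w[...,0]-.531,w[...,1]+.045)<.036)&(w[...,2]>.138)
    q=w[m];e,V=np.linalg.eigh(np.cov(q[:,:2].T));d=V[:,1];r=cv2.minAreaRect((q[:,:2]*1000).astype(np.float32))
    print('H',m.sum(),q.mean(0).round(4),'yaw',np.degrees(np.arctan2(d[1],d[0])).round(1),np.sqrt(e).round(4),np.round(r[0],1),np.round(r[1],1),round(r[2],1))
E
```

```text
top
cover z 0.11804564954600094
L 46 [0.5245 0.0305 0.1546] [0.151 0.155 0.159] yaw 97.7 [0.0031 0.0141] [525.2  27.6] [11.  39.3] 8.5
F 67 [ 0.4739 -0.0831  0.1546] [0.15  0.155 0.159] yaw 52.1 [0.0042 0.0139] [475.1 -83.4] [40.8 16.8] 57.3
B 72 [ 0.5979 -0.0691  0.1546] [0.15  0.154 0.16 ] yaw 158.1 [0.0041 0.0134] [597.8 -69.3] [14.8 41.8] 64.0
H 128 [ 0.5318 -0.043   0.1516] yaw -148.4 [0.0042 0.0135] [532.1 -43.8] [46.8 14.9] 31.3
scene
cover z 0.11751827565103179
L 89 [0.5199 0.0245 0.1486] [0.139 0.149 0.155] yaw 94.8 [0.0034 0.0116] [520.6  25.3] [14.5 40. ] 2.5
F 80 [ 0.469  -0.0877  0.1496] [0.141 0.151 0.155] yaw 55.6 [0.0043 0.0117] [473.1 -85.2] [41.5 17.6] 65.6
B 77 [ 0.589  -0.0736  0.1497] [0.141 0.151 0.155] yaw 156.5 [0.0053 0.011 ] [592.5 -72.6] [20.1 39.3] 78.7
H 68 [ 0.5267 -0.0467  0.1491] yaw -147.5 [0.0041 0.0145] [532.5 -44. ] [51.6 13.9] 31.4
```

```bash
cat >> h.py <<'E'
from scipy.spatial.transform import Rotation as Ro
C=np.array([.5325,-.0427])
K={k:C+.07*np.array([np.cos(np.radians(a)),np.sin(np.radians(a))]) for k,a in dict(L=96,F=216,B=336).items()}
def yaw():
    R=Ro.from_quat(get_state()['eef_rot']).as_matrix();return np.degrees(np.arctan2(R[1,0],R[0,0]))
def need(P,y=None):
    s=get_state();R=Ro.from_quat(s['eef_rot']).as_matrix();d=R.T@(np.array(P)-s['tool_pos'])
    print('t',round(s['clock'],2),'pos',s['tool_pos'].round(4),'yaw',yaw().round(1),'tilt',np.degrees(np.arccos(-R[2,2])).round(2),'open',round(s['opening']*88.1,1),'F',np.round(s['contact_force'],1),'q',np.round(s['q'],2))
    print('slide',(d*1000).round(1),'turn',None if y is None else round((yaw()-y+180)%360-180,1))
E
python3 -m creep '[{"hand":0.06,"slide":[0,0,0],"turn":10},{"hand":0.06,"slide":[0,0,0],"turn":10},{"hand":0.06,"slide":[0,0,0],"turn":10},{"hand":0.06,"slide":[0,0,0],"turn":10},{"hand":0.06,"slide":[0,0,0],"turn":10}]' 40
python3 -m creep '[{"hand":0.06,"slide":[0,0,0],"turn":10}]'
python3 -c "
from h import *
need([*K['L'],.246],6.5)"
```

```text
clock: 2.12
tool_pos: [0.2397, 0.5772, 0.2468]
eef_rot: [0.989, 0.149, -0.0, -0.0]
contact_force: [-0.0, -0.1, -1.1]
opening: 0.68
clock: 2.25
tool_pos: [0.2397, 0.5772, 0.2468]
eef_rot: [0.998, 0.062, -0.0, -0.0]
contact_force: [0.0, 0.1, 0.1]
opening: 0.678
t 2.25 pos [0.2397 0.5772 0.2468] yaw 7.1 tilt 0.01 open 59.7 F [0.  0.1 0.1] q [-1.31  0.69  0.11  1.58 -0.09  0.88 -1.04]
slide [215.1 581.4   0.6] turn 0.6
```

```bash

python3 -m creep '[{"hand":0.06,"slide":[0.018,0.05,0],"turn":0},{"hand":0.06,"slide":[0.018,0.05,0],"turn":0},{"hand":0.06,"slide":[0.018,0.05,0],"turn":0},{"hand":0.06,"slide":[0.018,0.05,0],"turn":0},{"hand":0.06,"slide":[0.018,0.05,0],"turn":0}]'
python3 -m creep '[{"hand":0.06,"slide":[0.018,0.05,0],"turn":0},{"hand":0.06,"slide":[0.018,0.05,0],"turn":0},{"hand":0.06,"slide":[0.018,0.05,0],"turn":0},{"hand":0.06,"slide":[0.018,0.05,0],"turn":0},{"hand":0.06,"slide":[0.018,0.05,0],"turn":0}]'
python3 -c "
from h import *
need([*K['L'],.246],6.5)"
```

```text
clock: 2.88
tool_pos: [0.3622, 0.3396, 0.247]
eef_rot: [0.998, 0.065, 0.0, -0.0]
contact_force: [0.5, 0.4, 0.8]
opening: 0.683
clock: 3.5
tool_pos: [0.4839, 0.1033, 0.2469]
eef_rot: [0.998, 0.065, 0.0, -0.0]
contact_force: [1.2, 0.8, 0.6]
opening: 0.684
t 3.5 pos [0.4839 0.1033 0.2469] yaw 7.5 tilt 0.05 open 60.2 F [1.2 0.8 0.6] q [-0.32  0.52  0.03  1.96 -0.02  0.66 -0.15]
slide [31.  81.1  0.9] turn 1.0
```

```bash

python3 -m creep '[{"hand":0.05,"slide":[0.015,0.04,0],"turn":1},{"hand":0.05,"slide":[0.016,0.041,0],"turn":0},{"hand":0.05,"slide":[0,0,0.03],"turn":0},{"hand":0.05,"slide":[0,0,0.03],"turn":0},{"hand":0.05,"slide":[0,0,0],"turn":0}]'
python3 - <<'E'
from h import *
need([*K['L'],.138],6.5)
p=snapshot('scene');cv2.imwrite('pics/s1.png',cv2.resize(p['frame'][150:300,240:440,::-1],(800,600)))
E
```

```text
clock: 4.12
tool_pos: [0.5222, 0.0279, 0.1853]
eef_rot: [0.998, 0.056, -0.002, 0.0]
contact_force: [1.1, -0.2, 0.1]
opening: 0.568
t 4.12 pos [0.5222 0.0279 0.1853] yaw 6.4 tilt 0.24 open 50.0 F [ 1.1 -0.2  0.1] q [-0.15  0.65  0.02  1.94 -0.02  0.56 -0.01]
slide [ 3.   1.4 47.2] turn -0.1
```

View pics/s1.png

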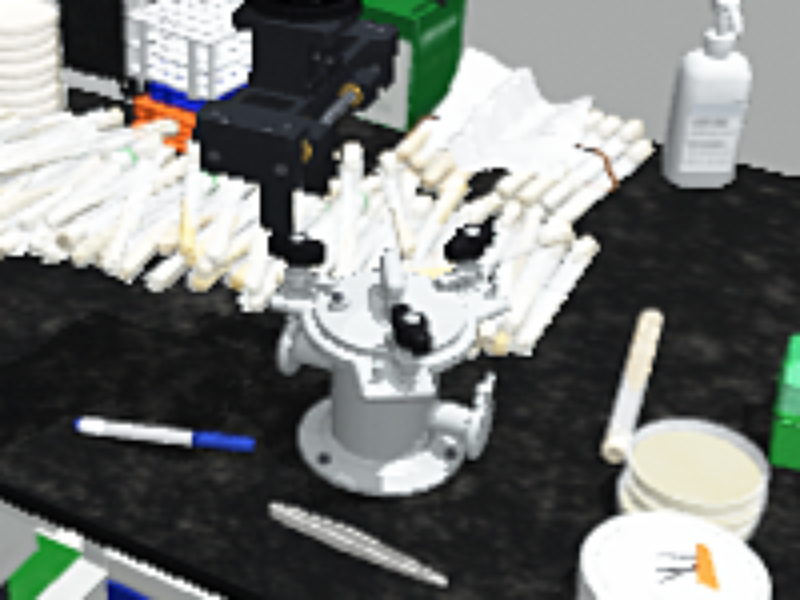

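The gripper is over the left knob, at crop position (298,248). I'll go down and grip.

```bash

python3 -m creep '[{"hand":0.05,"slide":[0.003,0.001,0.023],"turn":0},{"hand":0.05,"slide":[0,0,0.023],"turn":0},{"hand":0.05,"slide":[0,0,0],"turn":0},{"hand":0.0,"slide":[0,0,0],"turn":0},{"hand":0.0,"slide":[0,0,0],"turn":0}]'
python3 -m creep '[{"hand":0.0,"slide":[0,0,0],"turn":0},{"hand":0.0,"slide":[0,0,0],"turn":0}]'
python3 -c "
from h import *
need([*K['L'],.138],6.5)"
```

```text
clock: 4.8
tool_pos: [0.5275, 0.0275, 0.142]
eef_rot: [0.998, 0.056, 0.001, -0.0]
contact_force: [0.2, -0.2, 0.4]
opening: 0.365
clock: 5.05
tool_pos: [0.5244, 0.0271, 0.1412]
eef_rot: [0.998, 0.056, -0.002, 0.0]
contact_force: [-5.4, -1.2, 7.4]
opening: 0.237
t 5.05 pos [0.5244 0.0271 0.1412] yaw 6.4 tilt 0.24 open 20.8 F [-5.4 -1.2  7.4] q [-0.15  0.72  0.01  1.96 -0.02  0.46 -0.01]
slide [0.8 0.3 3.2] turn -0.1
```

```bash

python3 -m creep '[{"hand":0.0,"slide":[0,0,0],"turn":0},{"hand":0.0,"slide":[0,0,0],"turn":0}]'
python3 -c "
from h import *
need([*K['L'],.138],6.5)"
```

```text
clock: 5.3
tool_pos: [0.5244, 0.0271, 0.1412]
eef_rot: [0.998, 0.056, -0.002, 0.0]
contact_force: [-5.2, -0.4, 6.9]
opening: 0.237
t 5.3 pos [0.5244 0.0271 0.1412] yaw 6.4 tilt 0.24 open 20.9 F [-5.2 -0.4  6.9] q [-0.15  0.72  0.01  1.96 -0.02  0.46 -0.01]
slide [0.8 0.3 3.2] turn -0.1
```

```bash

python3 - <<'E'
from h import *
for n in ['scene','top']:
    p=snapshot(n);c=proj(p,[*K['L'],.146])[0].astype(int);print(c)
    cv2.imwrite(f'pics/{n}2.png',cv2.resize(p['frame'][c[1]-37:c[1]+38,c[0]-40:c[0]+60,::-1],(800,600),interpolation=cv2.INTER_CUBIC))
E
```

```text
[313 211]
[300 199]
```

View pics/scene2.png

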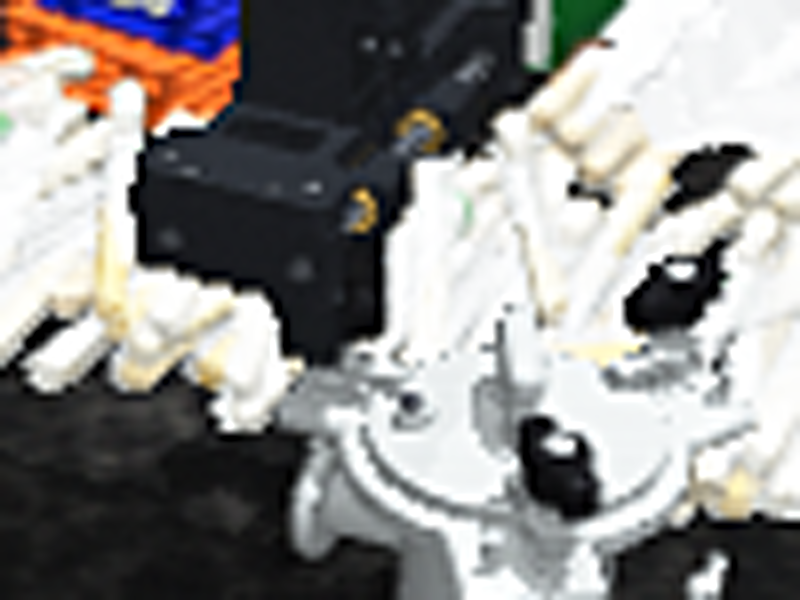

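View pics/top2.png

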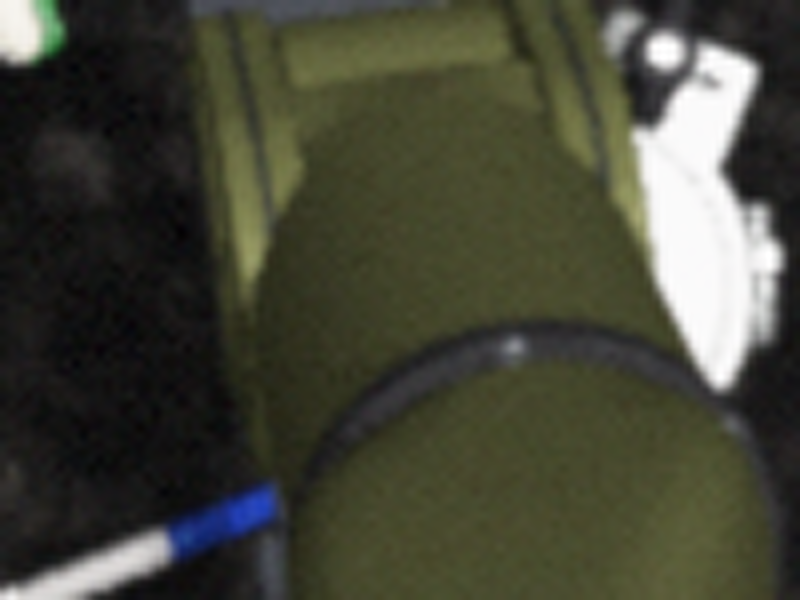

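Opening stopped at about 21 mm: the pads are on the knob's round boss, which shows in the pictures. I'll turn now, with the moment as a check.

```bash

python3 -m creep '[{"hand":0.0,"slide":[0,0,0],"turn":-8},{"hand":0.0,"slide":[0,0,0],"turn":-8},{"hand":0.0,"slide":[0,0,0],"turn":-8},{"hand":0.0,"slide":[0,0,0],"turn":-8},{"hand":0.0,"slide":[0,0,0],"turn":-8}]'
python3 -c "
from h import *
need([*K['L'],.138],89);print(get_state()['moment'])"
```

```text
clock: 6.02
tool_pos: [0.5248, 0.0273, 0.1412]
eef_rot: [0.918, 0.396, -0.002, -0.0]
contact_force: [-4.8, 1.4, 4.8]
opening: 0.236
t 6.03 pos [0.5248 0.0273 0.1412] yaw 46.7 tilt 0.18 open 20.8 F [-4.8  1.4  4.8] q [-0.04  0.73 -0.17  1.96  0.24  0.48  0.43]
slide [-0.   0.5  3.2] turn -42.3
[ 0.03828603  1.03351281 -0.0638571 ]
```

```bash

python3 -m creep '[{"hand":0.0,"slide":[0,0,0],"turn":-9},{"hand":0.0,"slide":[0,0,0],"turn":-9},{"hand":0.0,"slide":[0,0,0],"turn":-9},{"hand":0.0,"slide":[0,0,0],"turn":-9},{"hand":0.0,"slide":[0,0,0],"turn":-5}]'
python3 -c "
from h import *
need([*K['L'],.138],89);print(get_state()['moment'])"
python3 -m creep '[{"hand":0.0,"slide":[0,0,0],"turn":-3},{"hand":0.0,"slide":[0,0,0],"turn":0}]'
python3 -c "
from h import *
need([*K['L'],.138],89);print(get_state()['moment'])"
```

```text
clock: 6.65
tool_pos: [0.5251, 0.0277, 0.1412]
eef_rot: [0.721, 0.692, -0.001, -0.001]
contact_force: [-5.4, 2.0, 5.5]
opening: 0.231
t 6.65 pos [0.5251 0.0277 0.1412] yaw 87.7 tilt 0.14 open 20.3 F [-5.4  2.   5.5] q [ 0.08  0.74 -0.36  1.95  0.49  0.54  0.91]
slide [-0.8  0.2  3.2] turn -1.3
[ 0.23938017  0.91448127 -0.09670176]
clock: 6.9
tool_pos: [0.5251, 0.0278, 0.1412]
eef_rot: [0.704, 0.71, -0.001, -0.001]
contact_force: [-4.4, 1.5, 5.6]
opening: 0.236
t 6.9 pos [0.5251 0.0278 0.1412] yaw 90.4 tilt 0.14 open 20.8 F [-4.4  1.5  5.6] q [ 0.09  0.74 -0.38  1.95  0.5   0.54  0.94]
slide [-0.8  0.1  3.2] turn 1.4
[ 0.26655866  0.99014134 -0.14730832]
```

```bash

python3 -m creep '[{"hand":0.0,"slide":[0,0,0],"turn":-3},{"hand":0.0,"slide":[0,0,0],"turn":-3},{"hand":0.0,"slide":[0,0,0],"turn":0}]'
python3 -c "
from h import *
need([*K['L'],.138],89);print(get_state()['moment'])"
```

```text
clock: 7.28
tool_pos: [0.5261, 0.028, 0.1411]
eef_rot: [0.666, 0.746, 0.0, -0.001]
contact_force: [-5.0, 2.3, 7.0]
opening: 0.236
t 7.28 pos [0.5261 0.028  0.1411] yaw 96.5 tilt 0.06 open 20.8 F [-5.   2.3  7. ] q [ 0.11  0.75 -0.41  1.95  0.54  0.55  1.02]
slide [-1.  -1.   3.1] turn 7.5
[ 0.55636852  0.95164014 -0.31384852]
```

```bash

python3 -m creep '[{"hand":0.06,"slide":[0,0,0],"turn":0},{"hand":0.06,"slide":[0,0,0],"turn":0},{"hand":0.06,"slide":[0,0,0],"turn":0},{"hand":0.06,"slide":[0,0,-0.04],"turn":0},{"hand":0.06,"slide":[0,0,-0.05],"turn":0}]'
python3 - <<'E'
from h import *
need([*K['F'],.220],-36)
for n in ['scene']:
    p=snapshot(n);c=proj(p,[*K['L'],.146])[0].astype(int);print(c)
    cv2.imwrite(f'pics/{n}3.png',cv2.resize(p['frame'][c[1]-37:c[1]+38,c[0]-40:c[0]+60,::-1],(800,600),interpolation=cv2.INTER_CUBIC))
E
```

```text
clock: 7.9
tool_pos: [0.5261, 0.027, 0.2309]
eef_rot: [0.666, 0.746, -0.001, -0.001]
contact_force: [1.4, -0.8, -0.7]
opening: 0.683
t 7.9 pos [0.5261 0.027  0.2309] yaw 96.5 tilt 0.14 open 60.2 F [ 1.4 -0.8 -0.7] q [ 0.18  0.62 -0.51  1.87  0.42  0.77  1.12]
slide [-104.5  -62.4   11. ] turn 132.5
[313 211]
```

View pics/scene3.png

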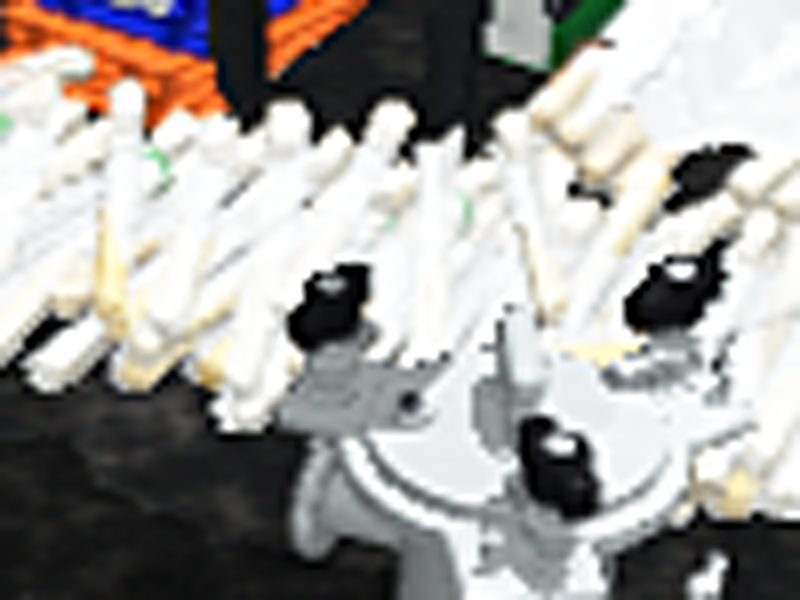

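```bash

python3 -m creep '[{"hand":0.05,"slide":[0,0,0],"turn":10.5},{"hand":0.05,"slide":[0,0,0],"turn":10.5},{"hand":0.05,"slide":[0,0,0],"turn":10.5},{"hand":0.05,"slide":[0,0,0],"turn":10.5},{"hand":0.05,"slide":[0,0,0],"turn":10.5}]'
python3 -m creep '[{"hand":0.05,"slide":[0,0,0],"turn":10.5},{"hand":0.05,"slide":[0,0,0],"turn":10.5},{"hand":0.05,"slide":[0,0,0],"turn":10.5},{"hand":0.05,"slide":[0,0,0],"turn":10.5},{"hand":0.05,"slide":[0,0,0],"turn":10.5}]'
python3 -m creep '[{"hand":0.05,"slide":[0,0,0],"turn":9},{"hand":0.05,"slide":[0,0,0],"turn":9},{"hand":0.05,"slide":[0,0,0],"turn":9},{"hand":0.05,"slide":[0,0,0],"turn":0}]'
python3 -c "
from h import *
need([*K['F'],.19],-36)"
```

```text
clock: 8.57
tool_pos: [0.5268, 0.0272, 0.2305]
eef_rot: [0.928, 0.371, 0.0, 0.0]
contact_force: [0.1, -0.7, 0.7]
opening: 0.567
clock: 9.2
tool_pos: [0.5267, 0.0273, 0.2306]
eef_rot: [0.997, -0.077, 0.0, 0.0]
contact_force: [0.6, 0.3, 0.5]
opening: 0.571
clock: 9.7
tool_pos: [0.5267, 0.0274, 0.2306]
eef_rot: [0.953, -0.304, 0.0, 0.0]
contact_force: [0.1, 0.6, -0.3]
opening: 0.567
t 9.7 pos [0.5267 0.0274 0.2306] yaw -35.4 tilt 0.04 open 49.9 F [ 0.1  0.6 -0.3] q [-0.25  0.59  0.17  1.89 -0.15  0.68 -0.6 ]
slide [ 23.  120.1  40.6] turn 0.6
```

```bash

python3 -m creep '[{"hand":0.05,"slide":[0.008,0.04,0],"turn":0.6},{"hand":0.05,"slide":[0.008,0.04,0],"turn":0},{"hand":0.05,"slide":[0.007,0.04,0],"turn":0},{"hand":0.05,"slide":[0,0,0.04],"turn":0},{"hand":0.05,"slide":[0,0,0],"turn":0}]'
python3 - <<'E'
from h import *
need([*K['F'],.139],-36)
for n in ['scene']:
    p=snapshot(n);c=proj(p,[*K['F'],.146])[0].astype(int);print(c)
    cv2.imwrite(f'pics/{n}4.png',cv2.resize(p['frame'][c[1]-57:c[1]+18,c[0]-60:c[0]+40,::-1],(800,600),interpolation=cv2.INTER_CUBIC))
E
```

```text
clock: 10.32
tool_pos: [0.4731, -0.0833, 0.1892]
eef_rot: [0.951, -0.309, -0.002, 0.0]
contact_force: [-0.5, 0.3, 0.6]
opening: 0.568
t 10.32 pos [ 0.4731 -0.0833  0.1892] yaw -36.1 tilt 0.28 open 50.1 F [-0.5  0.3  0.6] q [-0.    0.61  0.13  2.06 -0.15  0.49 -0.39]
slide [ 2.8 -1.2 50.2] turn -0.1
[342 232]
```

View pics/scene4.png

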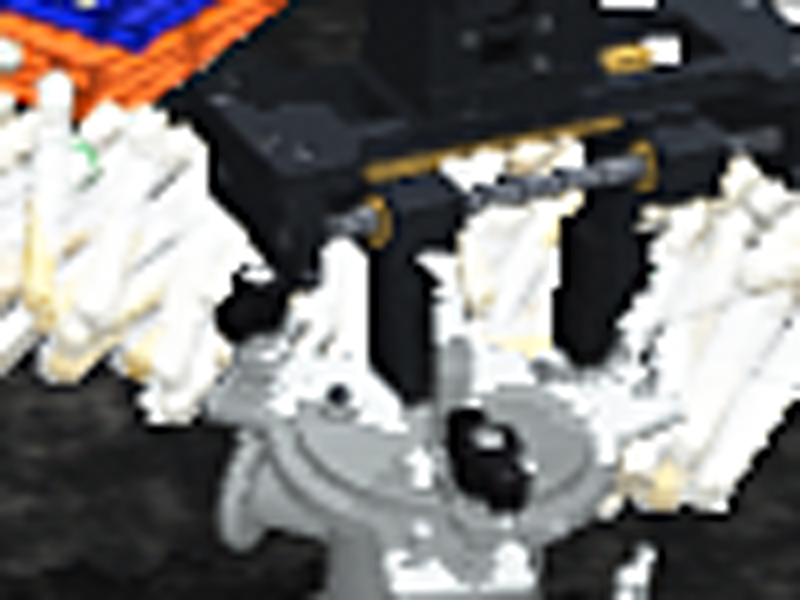

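The fingers straddle the front knob, at crop position (488,455). Next I'll go down, grip, and start turning.

```bash

python3 -m creep '[{"hand":0.05,"slide":[0.002,-0.001,0.025],"turn":0},{"hand":0.05,"slide":[0,0,0.024],"turn":0},{"hand":0.05,"slide":[0,0,0],"turn":0},{"hand":0.0,"slide":[0,0,0],"turn":0},{"hand":0.0,"slide":[0,0,0],"turn":0}]'
python3 -m creep '[{"hand":0.0,"slide":[0,0,0],"turn":0},{"hand":0.0,"slide":[0,0,0],"turn":0},{"hand":0.0,"slide":[0,0,0],"turn":0}]'
python3 -c "
from h import *
need([*K['F'],.139],29);print(get_state()['moment'])"
```

```text
clock: 11.0
tool_pos: [0.4778, -0.0836, 0.1429]
eef_rot: [0.951, -0.31, 0.001, -0.0]
contact_force: [-0.7, 0.1, 1.2]
opening: 0.364
clock: 11.38
tool_pos: [0.4754, -0.0822, 0.1423]
eef_rot: [0.951, -0.31, -0.002, -0.001]
contact_force: [-3.4, 2.8, 6.3]
opening: 0.234
t 11.38 pos [ 0.4754 -0.0822  0.1423] yaw -36.1 tilt 0.21 open 20.6 F [-3.4  2.8  6.3] q [ 0.02  0.69  0.09  2.09 -0.17  0.37 -0.38]
slide [1.3 1.1 3.3] turn -65.1
[ 0.67971742  0.83437223 -0.04116582]
```

```bash

python3 -m creep '[{"hand":0.0,"slide":[0,0,0],"turn":-9},{"hand":0.0,"slide":[0,0,0],"turn":-9},{"hand":0.0,"slide":[0,0,0],"turn":-9},{"hand":0.0,"slide":[0,0,0],"turn":-9},{"hand":0.0,"slide":[0,0,0],"turn":-9}]'
python3 -c "
from h import *
need([*K['F'],.139],29);print(get_state()['moment'])"
python3 -m creep '[{"hand":0.0,"slide":[0,0,0],"turn":-9},{"hand":0.0,"slide":[0,0,0],"turn":-9},{"hand":0.0,"slide":[0,0,0],"turn":0}]'
python3 -c "
from h import *
need([*K['F'],.139],29);print(get_state()['moment'])"
```

```text
clock: 12.0
tool_pos: [0.4748, -0.0821, 0.1423]
eef_rot: [0.997, 0.08, -0.002, -0.001]
contact_force: [-5.2, 5.5, 7.2]
opening: 0.235
t 12.0 pos [ 0.4748 -0.0821  0.1423] yaw 9.2 tilt 0.25 open 20.7 F [-5.2  5.5  7.2] q [ 0.13  0.69 -0.09  2.09  0.15  0.38  0.08]
slide [0.8 1.9 3.3] turn -19.8
[ 0.8350131   1.19238166 -0.1118734 ]
clock: 12.38
tool_pos: [0.4745, -0.0822, 0.1422]
eef_rot: [0.972, 0.234, -0.002, -0.001]
contact_force: [-4.9, 4.9, 9.0]
opening: 0.237
t 12.38 pos [ 0.4745 -0.0822  0.1422] yaw 27.0 tilt 0.27 open 20.9 F [-4.9  4.9  9. ] q [ 0.18  0.69 -0.17  2.08  0.27  0.39  0.27]
slide [0.5 2.1 3.2] turn -2.0
[0.81008661 1.19184715 0.1083289 ]
```

```bash

python3 -m creep '[{"hand":0.0,"slide":[0,0,0],"turn":-4},{"hand":0.0,"slide":[0,0,0],"turn":-4},{"hand":0.0,"slide":[0,0,0],"turn":0}]'
python3 -c "
from h import *
need([*K['F'],.139],29);print(get_state()['moment'])"
python3 -m creep '[{"hand":0.0,"slide":[0,0,0],"turn":-4},{"hand":0.0,"slide":[0,0,0],"turn":-4},{"hand":0.0,"slide":[0,0,0],"turn":0}]'
python3 -c "
from h import *
need([*K['F'],.139],29);print(get_state()['moment'])"
```

```text
clock: 12.75
tool_pos: [0.4745, -0.0824, 0.1422]
eef_rot: [0.954, 0.3, -0.002, -0.001]
contact_force: [-4.6, 3.8, 8.1]
opening: 0.239
t 12.75 pos [ 0.4745 -0.0824  0.1422] yaw 34.9 tilt 0.25 open 21.1 F [-4.6  3.8  8.1] q [ 0.2   0.69 -0.2   2.08  0.33  0.4   0.35]
slide [0.3 1.9 3.2] turn 5.9
[ 0.83310233  1.17495112 -0.21224873]
clock: 13.12
tool_pos: [0.4754, -0.0835, 0.1421]
eef_rot: [0.931, 0.365, -0.001, -0.0]
contact_force: [-4.8, 2.6, 8.3]
opening: 0.238
t 13.12 pos [ 0.4754 -0.0835  0.1421] yaw 42.8 tilt 0.15 open 21.0 F [-4.8  2.6  8.3] q [ 0.22  0.69 -0.23  2.08  0.38  0.41  0.44]
slide [0.1 0.6 3.1] turn 13.8
[ 0.44397042  0.79285274 -0.29428039]
```

```bash

python3 -m creep '[{"hand":0.06,"slide":[0,0,0],"turn":0},{"hand":0.06,"slide":[0,0,0],"turn":0},{"hand":0.06,"slide":[0,0,0],"turn":0},{"hand":0.06,"slide":[0,0,-0.04],"turn":0},{"hand":0.06,"slide":[0,0,-0.05],"turn":0}]'
python3 -m creep '[{"hand":0.05,"slide":[0,0,0],"turn":-8.5},{"hand":0.05,"slide":[0,0,0],"turn":-8.5},{"hand":0.05,"slide":[0,0,0],"turn":-8.5},{"hand":0.05,"slide":[0,0,0],"turn":0}]'
python3 - <<'E'
from h import *
need([*K['B'],.19],68)
for n in ['scene']:
    p=snapshot(n);c=proj(p,[*K['F'],.146])[0].astype(int);print(c)
    cv2.imwrite(f'pics/{n}5.png',cv2.resize(p['frame'][c[1]-47:c[1]+28,c[0]-60:c[0]+40,::-1],(800,600),interpolation=cv2.INTER_CUBIC))
E
```

```text
clock: 13.75
tool_pos: [0.4765, -0.0836, 0.232]
eef_rot: [0.931, 0.365, -0.001, -0.001]
contact_force: [0.8, -0.9, 0.1]
opening: 0.681
clock: 14.25
tool_pos: [0.477, -0.0838, 0.2316]
eef_rot: [0.828, 0.561, 0.0, -0.0]
contact_force: [0.2, -0.3, -0.4]
opening: 0.568
t 14.25 pos [ 0.477  -0.0838  0.2316] yaw 68.2 tilt 0.03 open 50.0 F [ 0.2 -0.3 -0.4] q [ 0.39  0.56 -0.48  1.99  0.4   0.68  0.85]
slide [ 56.  106.2  41.6] turn 0.2
[342 232]
```

View pics/scene5.png

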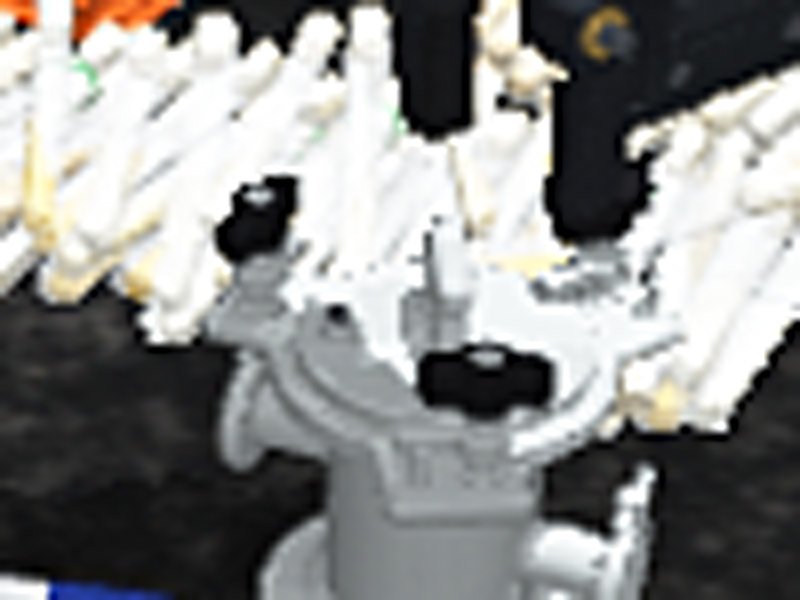

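The front knob's bar now lies across the picture at (485,375). On to the back knob.

```bash

python3 -m creep '[{"hand":0.05,"slide":[0.019,0.035,0],"turn":0},{"hand":0.05,"slide":[0.019,0.035,0],"turn":0},{"hand":0.05,"slide":[0.018,0.036,0],"turn":0},{"hand":0.05,"slide":[0,0,0.04],"turn":0},{"hand":0.05,"slide":[0,0,0],"turn":0}]'
python3 - <<'E'
from h import *
need([*K['B'],.139],68)
for n in ['scene']:
    p=snapshot(n);c=proj(p,[*K['B'],.146])[0].astype(int);print(c)
    cv2.imwrite(f'pics/{n}6.png',cv2.resize(p['frame'][c[1]-37:c[1]+38,c[0]-60:c[0]+40,::-1],(800,600),interpolation=cv2.INTER_CUBIC))
E
```

```text
clock: 14.92
tool_pos: [0.594, -0.0708, 0.1891]
eef_rot: [0.828, 0.561, -0.003, -0.002]
contact_force: [-0.8, -0.5, 0.5]
opening: 0.566
t 14.93 pos [ 0.594  -0.0708  0.1891] yaw 68.3 tilt 0.39 open 49.9 F [-0.8 -0.5  0.5] q [ 0.29  0.75 -0.44  1.69  0.42  0.8   0.85]
slide [ 0.7  2.7 50.1] turn 0.3
[356 210]
```

View pics/scene6.png

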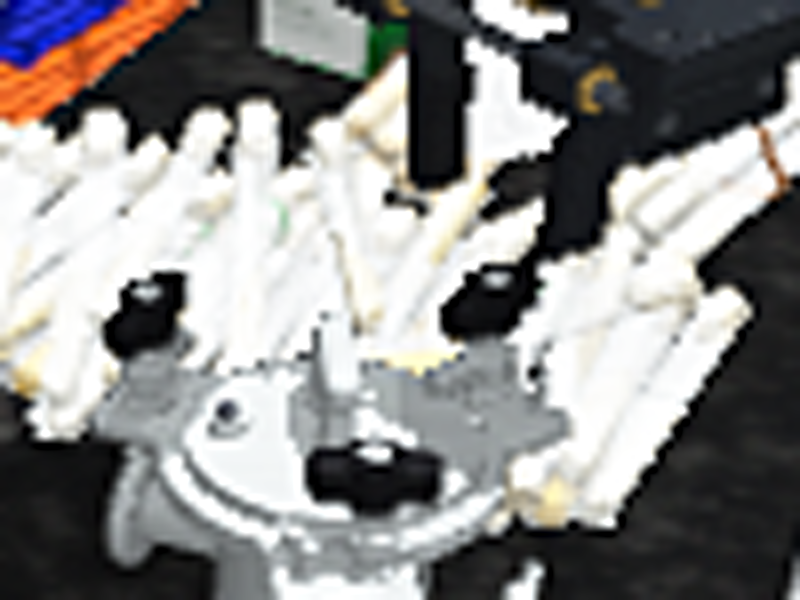

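```bash

python3 -m creep '[{"hand":0.05,"slide":[0.001,0.002,0.025],"turn":0},{"hand":0.05,"slide":[0,0,0.024],"turn":0},{"hand":0.05,"slide":[0,0,0],"turn":0},{"hand":0.0,"slide":[0,0,0],"turn":0},{"hand":0.0,"slide":[0,0,0],"turn":0}]'
python3 -m creep '[{"hand":0.0,"slide":[0,0,0],"turn":0},{"hand":0.0,"slide":[0,0,0],"turn":0},{"hand":0.0,"slide":[0,0,0],"turn":0}]'
python3 -c "
from h import *
need([*K['B'],.139],149);print(get_state()['moment'])"
```

```text
clock: 15.6
tool_pos: [0.5992, -0.0705, 0.1442]
eef_rot: [0.827, 0.561, 0.001, 0.001]
contact_force: [-0.9, 0.6, 0.3]
opening: 0.362
clock: 15.98
tool_pos: [0.5985, -0.0716, 0.1436]
eef_rot: [0.828, 0.561, -0.0, 0.001]
contact_force: [-1.6, -2.3, 5.6]
opening: 0.24
t 15.97 pos [ 0.5985 -0.0716  0.1436] yaw 68.3 tilt 0.09 open 21.1 F [-1.6 -2.3  5.6] q [ 0.27  0.82 -0.41  1.72  0.46  0.7   0.81]
slide [-0.4 -2.1  4.6] turn -80.7
[-0.53740771  0.35796572  0.04736323]
```

```bash

python3 -m creep '[{"hand":0.0,"slide":[0,0,0],"turn":-9},{"hand":0.0,"slide":[0,0,0],"turn":-9},{"hand":0.0,"slide":[0,0,0],"turn":-9},{"hand":0.0,"slide":[0,0,0],"turn":-9},{"hand":0.0,"slide":[0,0,0],"turn":-9}]'
python3 -m creep '[{"hand":0.0,"slide":[0,0,0],"turn":-9},{"hand":0.0,"slide":[0,0,0],"turn":-9},{"hand":0.0,"slide":[0,0,0],"turn":-9},{"hand":0.0,"slide":[0,0,0],"turn":-5},{"hand":0.0,"slide":[0,0,0],"turn":0}]'
python3 -c "
from h import *
need([*K['B'],.139],149);print(get_state()['moment'])"
python3 -m creep '[{"hand":0.0,"slide":[0,0,0],"turn":-5},{"hand":0.0,"slide":[0,0,0],"turn":-5},{"hand":0.0,"slide":[0,0,0],"turn":0}]'
python3 -c "
from h import *
need([*K['B'],.139],149);print(get_state()['moment'])"
python3 -m creep '[{"hand":0.0,"slide":[0,0,0],"turn":-4},{"hand":0.0,"slide":[0,0,0],"turn":0}]'
python3 -c "
from h import *
need([*K['B'],.139],149);print(get_state()['moment'])"
```

```text
clock: 16.6
tool_pos: [0.5985, -0.0691, 0.1436]
eef_rot: [0.547, 0.837, 0.001, -0.0]
contact_force: [-2.1, 2.1, 3.9]
opening: 0.235
clock: 17.23
tool_pos: [0.5974, -0.0677, 0.1436]
eef_rot: [0.297, 0.955, 0.002, -0.001]
contact_force: [-4.4, 3.1, 6.5]
opening: 0.234
t 17.23 pos [ 0.5974 -0.0677  0.1436] yaw 145.5 tilt 0.23 open 20.6 F [-4.4  3.1  6.5] q [ 0.45  0.9  -0.77  1.71  0.78  0.87  1.88]
slide [-1.2 -3.4  4.6] turn -3.5
[0.79697706 1.0551485  0.07603523]
clock: 17.6
tool_pos: [0.5974, -0.0662, 0.1435]
eef_rot: [0.213, 0.977, 0.003, -0.001]
contact_force: [-3.7, 5.7, 4.3]
opening: 0.236
t 17.6 pos [ 0.5974 -0.0662  0.1435] yaw 155.4 tilt 0.39 open 20.8 F [-3.7  5.7  4.3] q [ 0.47  0.91 -0.81  1.71  0.81  0.89  2.02]
slide [-1.2 -4.9  4.5] turn 6.4
[ 1.42087837  1.03942267 -0.38454699]
clock: 17.85
tool_pos: [0.5973, -0.0655, 0.1435]
eef_rot: [0.178, 0.984, 0.004, -0.001]
contact_force: [-4.0, 7.2, 4.4]
opening: 0.238
t 17.85 pos [ 0.5973 -0.0655  0.1435] yaw 159.4 tilt 0.44 open 21.0 F [-4.   7.2  4.4] q [ 0.48  0.92 -0.82  1.71  0.83  0.9   2.08]
slide [-1.2 -5.6  4.5] turn 10.4
[ 1.73287423  1.12660571 -0.54529158]
```

```bash

python3 -m creep '[{"hand":0.06,"slide":[0,0,0],"turn":0},{"hand":0.06,"slide":[0,0,0],"turn":0},{"hand":0.06,"slide":[0,0,0],"turn":0},{"hand":0.06,"slide":[0,0,-0.05],"turn":0},{"hand":0.06,"slide":[0,0,-0.05],"turn":0}]'
python3 -m creep '[{"hand":0.06,"slide":[0,0,0],"turn":9.5},{"hand":0.06,"slide":[0,0,0],"turn":9.5},{"hand":0.06,"slide":[0,0,0],"turn":9.5},{"hand":0.06,"slide":[0,0,0],"turn":9.5},{"hand":0.06,"slide":[0,0,0],"turn":0}]'
python3 - <<'E'
from h import *
need([.532,-.0437,.24],121.5)
for n in ['scene','top']:
    p=snapshot(n);c=proj(p,[*C,.146])[0].astype(int);print(c)
    w=cloud(p);f=p['frame'].astype(float)
    near=np.hypot(w[...,0]-.531,w[...,1]+.045)<.115
    dark=f.max(2)<70
    for k,c2 in K.items():
        m=near&dark&(w[...,2]>.132)&(w[...,2]<.165)&(np.hypot(w[...,0]-c2[0],w[...,1]-c2[1])<.04)
        q=w[m]
        if len(q)>10:
            e,V=np.linalg.eigh(np.cov(q[:,:2].T));d=V[:,1];print(k,len(q),q.mean(0).round(4),'yaw',np.degrees(np.arctan2(d[1],d[0])).round(1))
    cv2.imwrite(f'pics/{n}7.png',cv2.resize(p['frame'][c[1]-47:c[1]+28,c[0]-60:c[0]+40,::-1],(800,600),interpolation=cv2.INTER_CUBIC))
E
```

```text
clock: 18.48
tool_pos: [0.5981, -0.071, 0.2434]
eef_rot: [0.18, 0.984, -0.0, -0.001]
contact_force: [-0.1, -0.2, -0.7]
opening: 0.681
clock: 19.1
tool_pos: [0.5985, -0.0708, 0.2429]
eef_rot: [0.489, 0.872, -0.0, 0.0]
contact_force: [0.2, -0.1, -1.3]
opening: 0.679
t 19.1 pos [ 0.5985 -0.0708  0.2429] yaw 121.4 tilt 0.05 open 59.8 F [ 0.2 -0.1 -1.3] q [ 0.44  0.75 -0.74  1.62  0.58  1.    1.64]
slide [ 57.8 -42.6   2.8] turn -0.1
[337 217]
L 71 [0.518  0.0224 0.1501] yaw 176.1
F 108 [ 0.4705 -0.0864  0.1491] yaw 117.2
B 75 [ 0.5902 -0.0733  0.1497] yaw 60.5
[330 196]
L 91 [0.5237 0.0275 0.1543] yaw 179.3
F 60 [ 0.4766 -0.0832  0.1543] yaw 115.8
B 30 [ 0.6039 -0.0666  0.1549] yaw 77.6
```

View pics/scene7.png

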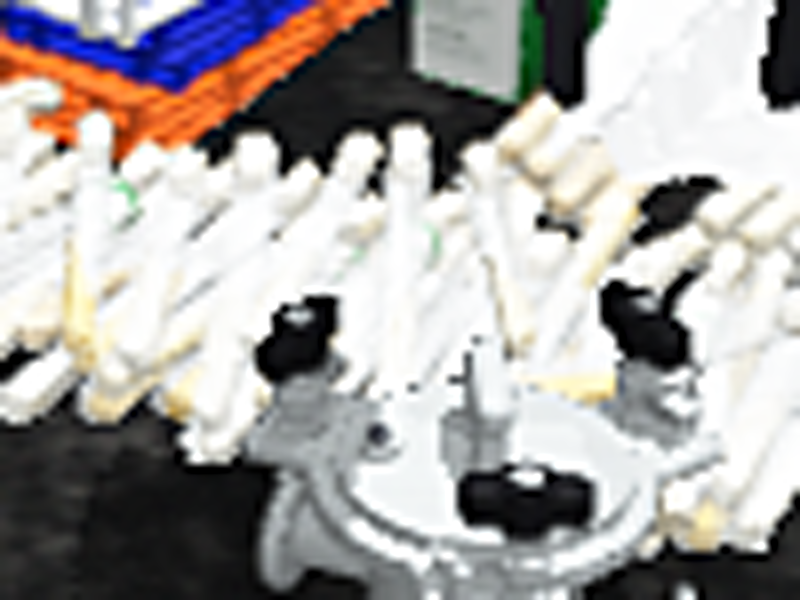

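All three bars have turned about 83° (L 179°, F 117°, B 60°), so they are at their stops. Next is the handle.

```bash

python3 -m creep '[{"hand":0.04,"slide":[0.029,-0.021,0],"turn":0},{"hand":0.04,"slide":[0.029,-0.021,0],"turn":0},{"hand":0.04,"slide":[0,0,0.04],"turn":0},{"hand":0.04,"slide":[0,0,0.02],"turn":0},{"hand":0.04,"slide":[0,0,0],"turn":0}]'
python3 - <<'E'
from h import *
need([.532,-.0437,.135],121.5)
for n in ['scene']:
    p=snapshot(n);c=proj(p,[*C,.146])[0].astype(int);print(c)
    cv2.imwrite(f'pics/{n}8.png',cv2.resize(p['frame'][c[1]-47:c[1]+28,c[0]-60:c[0]+40,::-1],(800,600),interpolation=cv2.INTER_CUBIC))
E
```

```text
clock: 19.82
tool_pos: [0.5315, -0.043, 0.1815]
eef_rot: [0.489, 0.872, -0.001, -0.001]
contact_force: [0.3, 0.4, 0.1]
opening: 0.451
t 19.82 pos [ 0.5315 -0.043   0.1815] yaw 121.4 tilt 0.17 open 39.8 F [0.3 0.4 0.1] q [ 0.4   0.74 -0.68  1.89  0.67  0.76  1.46]
slide [-0.9  0.2 46.5] turn -0.1
[337 217]
```

View pics/scene8.png

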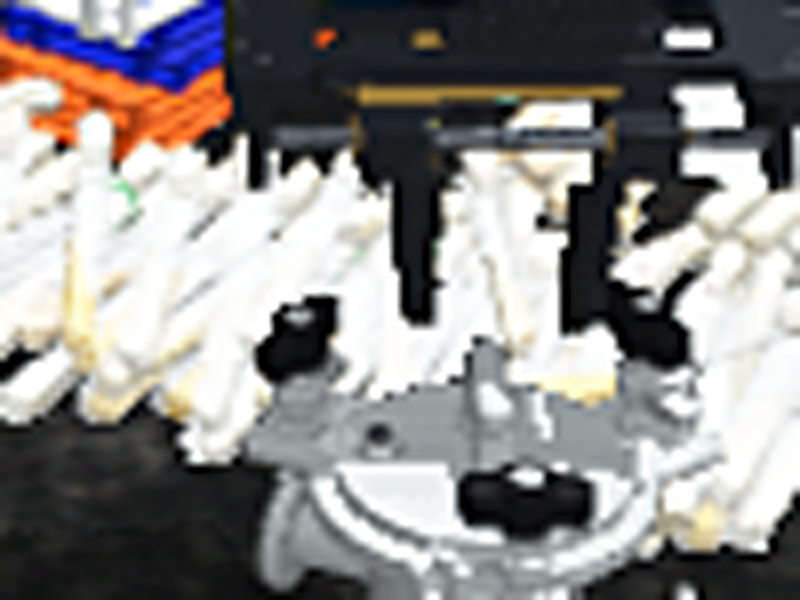

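The fingers straddle the bar, which we see end-on at (485,370). Descend and close.

```bash

python3 -m creep '[{"hand":0.04,"slide":[-0.001,0,0.025],"turn":0},{"hand":0.04,"slide":[0,0,0.022],"turn":0},{"hand":0.04,"slide":[0,0,0],"turn":0},{"hand":0.0,"slide":[0,0,0],"turn":0},{"hand":0.0,"slide":[0,0,0],"turn":0}]' 60
python3 -m creep '[{"hand":0.0,"slide":[0,0,0],"turn":0},{"hand":0.0,"slide":[0,0,0],"turn":0},{"hand":0.0,"slide":[0,0,0],"turn":0}]'
python3 -c "
from h import *
need([.532,-.0437,.135],121.5);print(get_state()['moment'])"
```

```text
clock: 20.5
tool_pos: [0.5337, -0.0435, 0.1369]
eef_rot: [0.49, 0.872, 0.001, 0.001]
contact_force: [0.4, 0.6, -0.2]
opening: 0.25
clock: 20.88
tool_pos: [0.533, -0.0427, 0.1366]
eef_rot: [0.49, 0.872, 0.001, 0.0]
contact_force: [-2.6, 1.0, 5.9]
opening: 0.15
t 20.88 pos [ 0.533  -0.0427  0.1366] yaw 121.4 tilt 0.08 open 13.2 F [-2.6  1.   5.9] q [ 0.36  0.8  -0.62  1.92  0.75  0.66  1.39]
slide [-0.3 -1.4  1.6] turn -0.1
[ 0.47773532  0.4706024  -0.0134492 ]
```

```bash

python3 -m creep '[{"hand":0.0,"slide":[0,0,-0.006],"turn":0},{"hand":0.0,"slide":[0,0,-0.006],"turn":0},{"hand":0.0,"slide":[0,0,0],"turn":0}]'
python3 -m creep '[{"hand":0.0,"slide":[0,0,-0.01],"turn":0},{"hand":0.0,"slide":[0,0,-0.01],"turn":0},{"hand":0.0,"slide":[0,0,-0.01],"turn":0},{"hand":0.0,"slide":[0,0,-0.01],"turn":0},{"hand":0.0,"slide":[0,0,0],"turn":0}]'
python3 - <<'E'
from h import *
need([.532,-.0437,.2],121.5);print(get_state()['moment'])
p=snapshot('scene');c=proj(p,[*C,.146])[0].astype(int)
cv2.imwrite(f'pics/s9.png',cv2.resize(p['frame'][c[1]-57:c[1]+48,c[0]-80:c[0]+60,::-1],(800,600),interpolation=cv2.INTER_CUBIC))
for t in ['cartridge_handle','cartridge_foot','cartridge']: print(t,pinpoint(t,p)[:2])
E
```

```text
clock: 21.25
tool_pos: [0.5332, -0.0445, 0.148]
eef_rot: [0.49, 0.872, -0.0, 0.0]
contact_force: [0.7, -0.2, -4.1]
opening: 0.153
clock: 21.88
tool_pos: [0.5335, -0.0436, 0.1887]
eef_rot: [0.49, 0.872, 0.001, 0.001]
contact_force: [0.5, -0.2, -4.7]
opening: 0.153
t 21.88 pos [ 0.5335 -0.0436  0.1887] yaw 121.3 tilt 0.11 open 13.4 F [ 0.5 -0.2 -4.7] q [ 0.4   0.73 -0.69  1.88  0.66  0.77  1.46]
slide [  0.7  -1.3 -11.3] turn -0.2
[ 0.03204239 -0.00819857  0.00202907]
cartridge_handle [{'uv': [340.5, 198.0], 'conf': 0.9}]
cartridge_foot []
cartridge [{'uv': [337.3, 213.8], 'conf': 0.82}]
```

View pics/s9.png

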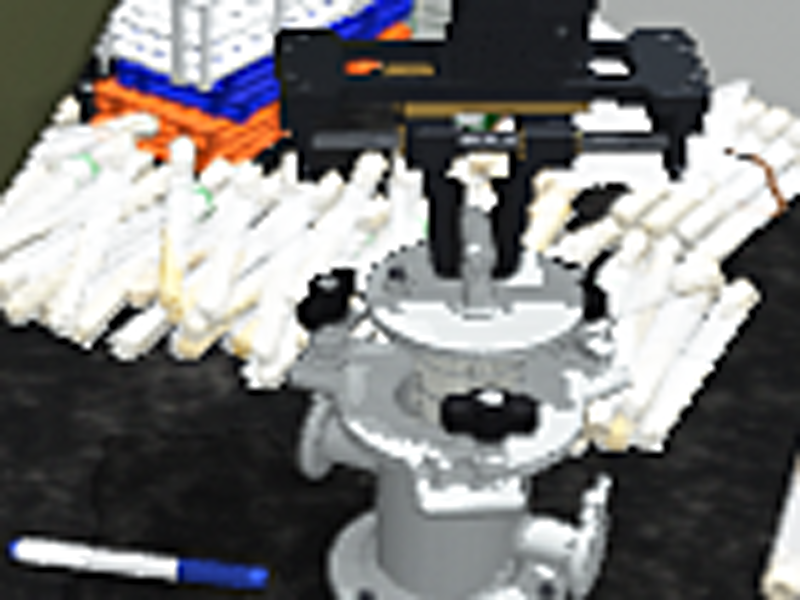

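It lifts cleanly at about 4.5 N, and the foot is still roughly 2.5 cm inside the bore. Tool +y is along the bar at yaw 31°, in the gap between the left and back knobs, so I'll pivot against the rim in that direction.

```bash

python3 -m creep '[{"hand":0.0,"slide":[0,0.005,-0.004],"turn":0},{"hand":0.0,"slide":[0,0.008,-0.002],"turn":0},{"hand":0.0,"slide":[0,0.008,-0.001],"turn":0},{"hand":0.0,"slide":[0,0.008,0],"turn":0},{"hand":0.0,"slide":[0,0.008,0],"turn":0}]'
python3 - <<'E'
from h import *
need([.532,-.0437,.2],121.5);print(get_state()['moment'])
p=snapshot('scene');c=proj(p,[*C,.146])[0].astype(int)
cv2.imwrite(f'pics/s10.png',cv2.resize(p['frame'][c[1]-57:c[1]+48,c[0]-80:c[0]+60,::-1],(800,600),interpolation=cv2.INTER_CUBIC))
for t in ['cartridge_handle','cartridge_foot','cartridge']: print(t,pinpoint(t,p)[:2])
E
```

```text
clock: 22.7
tool_pos: [0.5623, -0.0257, 0.194]
eef_rot: [0.49, 0.872, -0.003, -0.002]
contact_force: [-4.7, -2.7, -2.3]
opening: 0.149
t 22.7 pos [ 0.5623 -0.0257  0.194 ] yaw 121.3 tilt 0.4 open 13.1 F [-4.7 -2.7 -2.3] q [ 0.36  0.76 -0.69  1.79  0.64  0.84  1.47]
slide [  0.3 -35.3  -5.7] turn -0.2
[-0.72523186  1.58693708 -0.06712456]
cartridge_handle [{'uv': [340.5, 191.4], 'conf': 0.75}]
cartridge_foot [{'uv': [337.1, 233.9], 'conf': 0.76}]
cartridge [{'uv': [335.7, 205.2], 'conf': 0.63}]
```

View pics/s10.png

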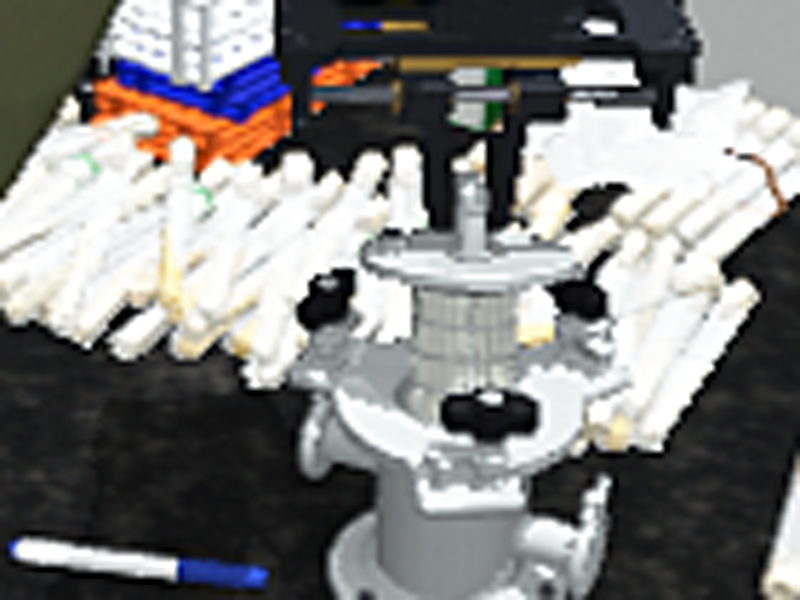

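The pivot works: about 20° of lean at 5 N. Continue.

```bash

python3 -m creep '[{"hand":0.0,"slide":[0,0.008,0.001],"turn":0},{"hand":0.0,"slide":[0,0.008,0.001],"turn":0},{"hand":0.0,"slide":[0,0.008,0.002],"turn":0},{"hand":0.0,"slide":[0,0.008,0.003],"turn":0},{"hand":0.0,"slide":[0,0.008,0.003],"turn":0}]'
cat >> h.py <<'E'
def lean(name,save=None):
    # fit cover top plane from depth + foot/handle pinpoint
    p=snapshot(name)
    T=p['camera_from_world'];M=np.linalg.inv(T)
    s=get_state();R=Ro.from_quat(s['eef_rot']).as_matrix()
    H=s['tool_pos']-R[:,2]*.0084;d=R[:,1]
    if save:
        c=proj(p,[*C,.18])[0].astype(int)
        cv2.imwrite(save,cv2.resize(p['frame'][max(c[1]-60,0):max(c[1]-60,0)+105,c[0]-80:c[0]+60,::-1],(800,600),interpolation=cv2.INTER_CUBIC))
    for t in ['cartridge_foot','cartridge','cartridge_handle']:
        for r in pinpoint(t,p)[:1]:
            L={'cartridge_foot':.113,'cartridge':.035,'cartridge_handle':0}[t]
            best=min(((np.hypot(*(proj(p,H-L*(np.sin(a)*d+np.array([0,0,np.cos(a)])))[0]-r['uv'])),np.degrees(a)) for a in np.radians(np.arange(-30,95,.5))))
            print(name,t,np.round(r['uv'],1),round(r['conf'],2),'H proj',proj(p,H)[0].round(1),'resid px',best[0].round(1),'lean',best[1].round(1))
    return p
E
python3 - <<'E'
from h import *
need([.532,-.0437,.2],121.5)
lean('scene','pics/s11.png');lean('top','pics/t11.png')
E
```

```text
clock: 23.52
tool_pos: [0.5964, -0.005, 0.184]
eef_rot: [0.49, 0.872, -0.003, -0.002]
contact_force: [-6.0, -2.4, -1.3]
opening: 0.151
t 23.52 pos [ 0.5964 -0.005   0.184 ] yaw 121.3 tilt 0.4 open 13.3 F [-6.  -2.4 -1.3] q [ 0.3   0.81 -0.68  1.7   0.64  0.88  1.47]
slide [  0.4 -75.2 -15.5] turn -0.2
scene cartridge_foot [337.4 201.1] 0.64 H proj [336.4 189.6] resid px 6.6 lean 94.5
scene cartridge [335.6 203.9] 0.55 H proj [336.4 189.6] resid px 2.0 lean 27.5
scene cartridge_handle [338.  190.7] 0.79 H proj [336.4 189.6] resid px 2.0 lean -30.0
top cartridge_foot [332.3 196.2] 0.9 H proj [315.2 166. ] resid px 3.1 lean 43.5
top cartridge [322.5 178. ] 0.79 H proj [315.2 166. ] resid px 0.8 lean 63.5
top cartridge_handle [313.2 167.3] 0.55 H proj [315.2 166. ] resid px 2.3 lean -30.0
```

View pics/s11.png

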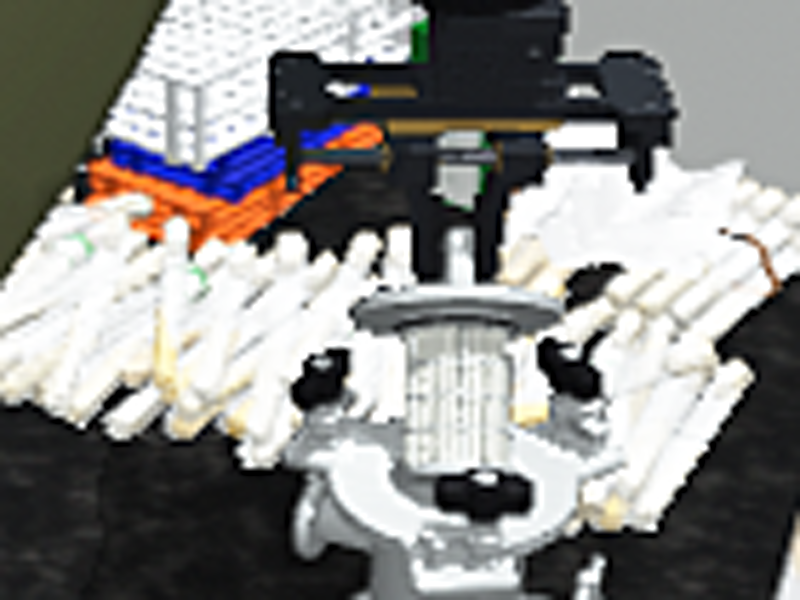

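```bash

python3 -m creep '[{"hand":0.0,"slide":[0,0.006,0.003],"turn":0},{"hand":0.0,"slide":[0,0.006,0.004],"turn":0},{"hand":0.0,"slide":[0,0,0],"turn":0}]'
python3 -m creep '[{"hand":0.0,"slide":[0,-0.002,-0.01],"turn":0},{"hand":0.0,"slide":[0,0,-0.02],"turn":0},{"hand":0.0,"slide":[0,0,-0.02],"turn":0},{"hand":0.0,"slide":[0,0,-0.02],"turn":0},{"hand":0.0,"slide":[0,0,0],"turn":0}]'
python3 - <<'E'
from h import *
need([.532,-.0437,.2],121.5)
p=lean('scene','pics/s12.png')
w=cloud(p);s=get_state();R=Ro.from_quat(s['eef_rot']).as_matrix();H=s['tool_pos']-R[:,2]*.0084
q=w-H;f=q@R[:,1];l=q@R[:,0];z=q[...,2]
m=(np.abs(l)<.006)&(f>-.13)&(f<.05)&(z<.03)&(z>-.15)
for a in sorted(zip(z[m].round(3),f[m].round(3)),reverse=True)[::3]: print(a,end=' ')
lean('top','pics/t12.png')
E
```

```text
clock: 24.3
tool_pos: [0.607, 0.0015, 0.1769]
eef_rot: [0.49, 0.872, -0.003, -0.002]
contact_force: [-5.3, -3.5, 0.7]
opening: 0.152
clock: 24.92
tool_pos: [0.6094, 0.0029, 0.25]
eef_rot: [0.49, 0.872, 0.003, 0.002]
contact_force: [0.6, -0.2, -3.4]
opening: 0.154
t 24.93 pos [0.6094 0.0029 0.25  ] yaw 121.4 tilt 0.4 open 13.6 F [ 0.6 -0.2 -3.4] q [ 0.32  0.74 -0.73  1.6   0.56  1.01  1.53]
slide [  0.5 -90.7  49.4] turn -0.1
scene cartridge_foot [339.  205.4] 0.81 H proj [337.4 166.5] resid px 0.4 lean 50.0
scene cartridge [336.9 180.9] 0.82 H proj [337.4 166.5] resid px 1.6 lean 25.5
scene cartridge_handle [338.3 165.4] 0.88 H proj [337.4 166.5] resid px 1.5 lean -30.0
(np.float64(0.03), np.float64(-0.004)) (np.float64(0.025), np.float64(-0.008)) (np.float64(0.024), np.float64(-0.011)) (np.float64(0.023), np.float64(-0.009)) (np.float64(0.023), np.float64(-0.055)) (np.float64(0.022), np.float64(-0.013)) (np.float64(0.022), np.float64(-0.057)) (np.float64(0.021), np.float64(-0.012)) (np.float64(0.021), np.float64(-0.061)) (np.float64(0.02), np.float64(-0.021)) (np.float64(0.02), np.f
[... 2645 characters left out ...]
.043)) (np.float64(-0.144), np.float64(-0.123)) (np.float64(-0.145), np.float64(-0.052)) (np.float64(-0.146), np.float64(-0.029)) (np.float64(-0.146), np.float64(-0.04)) (np.float64(-0.146), np.float64(-0.046)) (np.float64(-0.146), np.float64(-0.056)) (np.float64(-0.146), np.float64(-0.121)) (np.float64(-0.147), np.float64(-0.028)) (np.float64(-0.147), np.float64(-0.039)) (np.float64(-0.148), np.float64(-0.027)) (np.float64(-0.15), np.float64(-0.055)) top cartridge_foot [332.5 192.9] 0.65 H proj [314.5 157.4] resid px 1.1 lean 47.5
top cartridge [320.4 170.9] 0.88 H proj [314.5 157.4] resid px 1.0 lean 57.0
top cartridge_handle [301.1 200.6] 0.65 H proj [314.5 157.4] resid px 45.2 lean -30.0
```

View pics/s12.png

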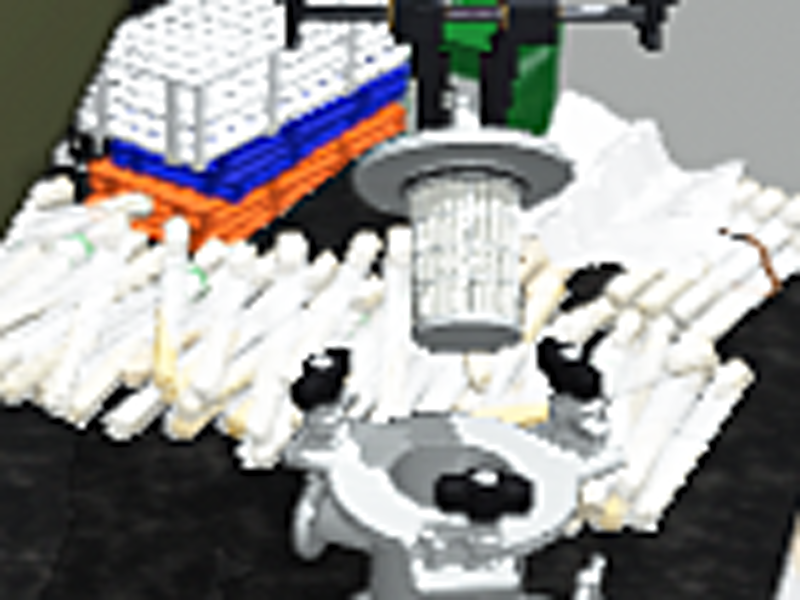

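View pics/t12.png

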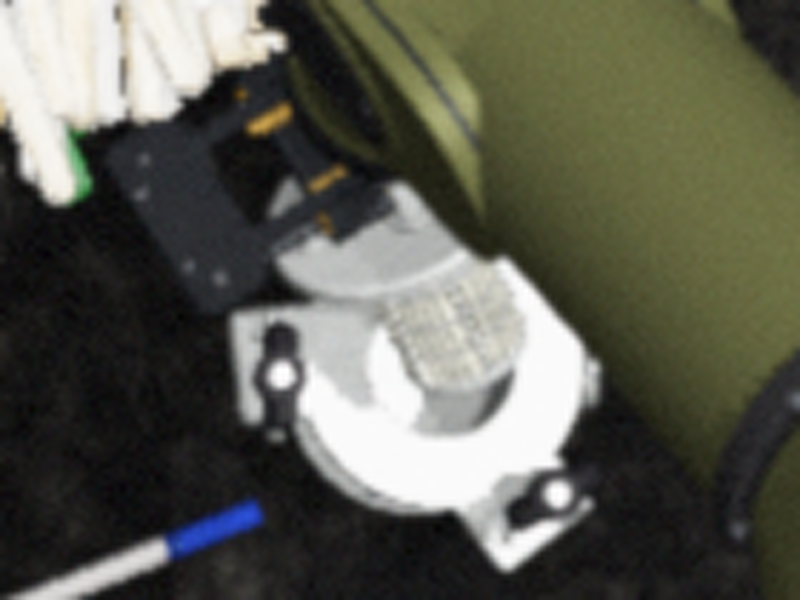

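The cartridge is clear and leaning about 47–48° (foot face 46.6°, filter side 48.6°, foot pinpoint 47.5–50°), with its foot about 6 mm off the mouth axis. I'll raise it gently, recentre, then check that it holds.

```bash

python3 -m creep '[{"hand":0.0,"slide":[0,-0.005,-0.01],"turn":0},{"hand":0.0,"slide":[0,-0.004,-0.012],"turn":0},{"hand":0.0,"slide":[0,0,-0.012],"turn":0},{"hand":0.0,"slide":[0,0,-0.004],"turn":0},{"hand":0.0,"slide":[0,0,0],"turn":0}]'
python3 -m creep '[{"hand":0.0,"slide":[0,0,0],"turn":0},{"hand":0.0,"slide":[0,0,0],"turn":0},{"hand":0.0,"slide":[0,0,0],"turn":0},{"hand":0.0,"slide":[0,0,0],"turn":0},{"hand":0.0,"slide":[0,0,0],"turn":0}]'
cat > chk.py <<'E'
from h import *
need([.532,-.0437,.2],121.5)
def go(tag):
    p=lean('scene',f'pics/s{tag}.png');w=cloud(p);s=get_state();R=Ro.from_quat(s['eef_rot']).as_matrix();H=s['tool_pos']-R[:,2]*.0084
    q=w-H;f=q@R[:,1];l=q@R[:,0];z=q[...,2]
    b=np.radians(47.);ax=np.sin(b)*f+np.cos(b)*z;r=-np.cos(b)*f+np.sin(b)*z
    m=(np.abs(l)<.006)&(np.abs(ax+.075)<.028)&(r>0)&(r<.05)
    k=np.polyfit(ax[m],r[m],1);print('side',m.sum(),47-np.degrees(np.arctan(k[0])))
    m=(np.hypot(l,r)<.022)&(np.abs(ax+.113)<.008)
    A=np.c_[r[m],l[m],np.ones(m.sum())];k=np.linalg.lstsq(A,ax[m],rcond=None)[0];print('foot face',m.sum(),k.round(3),47+np.degrees(np.arctan(k[0])),47-np.degrees(np.arctan(k[0])))
    F=H-.113*(np.sin(b)*R[:,1]+np.array([0,0,np.cos(b)]));print('foot',F.round(4),'off',((F[:2]-C)*1000).round(1))
    lean('top',f'pics/t{tag}.png')
import sys;go(sys.argv[1])
E
python3 chk.py 13
```

```text
clock: 25.95
tool_pos: [0.5997, -0.003, 0.2862]
eef_rot: [0.49, 0.872, 0.0, 0.0]
contact_force: [0.1, -0.4, -4.3]
opening: 0.151
clock: 26.58
tool_pos: [0.5995, -0.0031, 0.2856]
eef_rot: [0.49, 0.872, -0.0, -0.0]
contact_force: [0.4, -0.5, -3.9]
opening: 0.149
t 26.57 pos [ 0.5995 -0.0031  0.2856] yaw 121.3 tilt 0.01 open 13.1 F [ 0.4 -0.5 -3.9] q [ 0.34  0.7  -0.76  1.58  0.52  1.08  1.57]
slide [  0.5 -78.7  85.7] turn -0.2
scene cartridge [337.5 165.4] 0.65 H proj [338.5 155.5] resid px 0.0 lean -16.5
scene cartridge_handle [343.4 230.7] 0.61 H proj [338.5 155.5] resid px 75.3 lean -30.0
side 93 48.4618227271523
foot face 72 [ 0.009  0.005 -0.114] 47.543433442534216 46.456566557465784
foot [ 0.5289 -0.0461  0.2171] off [-3.6 -3.4]
top cartridge_foot [339.9 197.5] 0.89 H proj [318.3 158.2] resid px 1.7 lean 55.0
top cartridge [324.2 170.4] 0.9 H proj [318.3 158.2] resid px 0.1 lean 49.5
top cartridge_handle [316.2 160.4] 0.85 H proj [318.3 158.2] resid px 3.1 lean -30.0
```

View pics/s13.png

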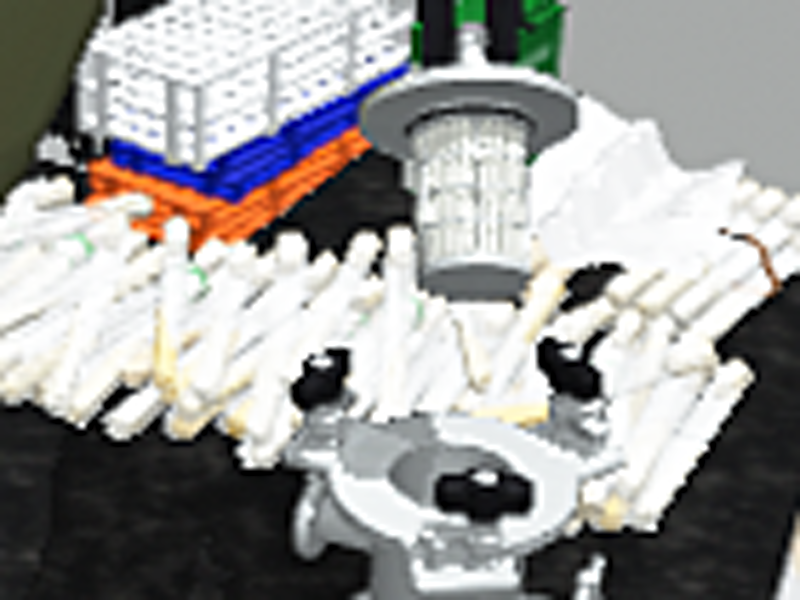

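View pics/t13.png

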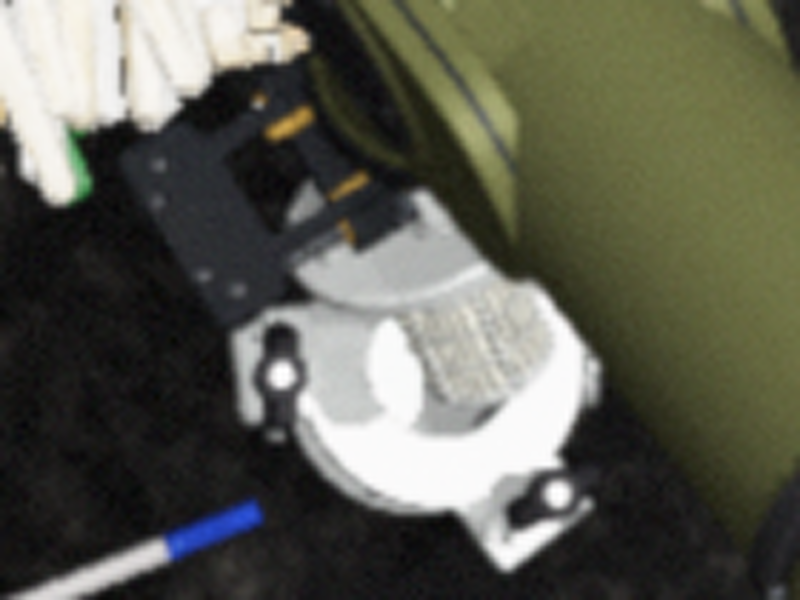

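```bash
python3 -c "
from h import *
s=get_state();print(np.abs(s['qd']).max());print(finish_job())"
```

```text
0.0016993304782740122
the job is handed in; nothing more can be done
None
```

The cartridge is out of the housing and I handed the job in at about 27 s. It is still in the gripper, leaning about 47–48° with its foot over the mouth of the housing.

- **Knobs:** I turned all three anticlockwise to their stops: the turning moment rose well above the 0.06 N m needed to turn a knob. The bars then measured at yaw 176–179° (left), 116–117° (front) and 60° (back, scene view). That is within about 3° of where a knob at its stop should be. The top view gave 78° for the back bar, but it was partly hidden there.
- **Lift and lean:** I gripped the handle at 60 N and drew the cartridge straight up until the foot was about 2 cm inside the bore. The tool can only turn about its own axis, so I made the lean by pivoting the cartridge in the grip against the rim of the bore. The force was about 6 N. Then I lifted it clear.
- **Last checks:** Depth fits gave a lean of 46.5–48.5°, with no sag between the last two checks, about 1.6 s apart. The foot centre is about 10 cm above the mouth and 5 mm off its axis, and the arm was still. No contact showed in the pictures apart from the gripper.
- **Disagreements:** The foot network gave 55° in the last top view and found nothing in the last scene view. Its earlier readings were 47.5–50°, so I went by the depth fits. I moved none of the other things on the bench, but I did not measure their positions again at the end.

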